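# Push a specimen carrier under the loading head

### The job

Slide the aluminium specimen carrier, flat on the bench, between the load frame's guide rails and under the low loading head, without touching the head. Bed it fully home against the spring tip of the end stop with a steady push of about 12 N on the stop for a second (never more than 25 N on any part of the frame), then let go and leave it there at rest. Leave the beaker, the jar and the spare core where they stand.

Things in the scene. Friction and masses are not known exactly. Their poses are not given: they have to be found in the camera images.
- carrier: Loose aluminium plate with a black asphalt core (disc 100 mm across, top 36 mm above the bench) fixed on it, 0.7 to 1 kg. Origin: underside, below the core's axis; x points to the nose, which goes in first; z up. Plate x -56 to 56, y -55 to 55, 8 mm thick; behind it a tail 50 mm wide, 8 mm thick, back to x = -145 mm carries the grip. Slides on the bench with a drag of about 1 to 4 N, more if pressed down.
- grip (a point): Middle of the carrier's upright grip, a post 24 x 24 mm from 8 to 48 mm above the bench, on the tail; the point is 34 mm above the bench and 125 mm behind the carrier's origin along its x. Axes as the carrier's. Pinch it across the carrier's y, or push its rear face.
- nose (a point): Middle of the front face of the carrier's nose block (40 mm wide, 30 mm high), 56 mm ahead of the carrier's origin, 20 mm above the bench. This face meets the end stop.
- frame: Load frame fixed to the bench; place and yaw vary. Origin: on the bench (also the channel's floor), middle of the straight channel's entrance. x points along the rails the way the carrier goes in, z up. Steel rails 14 mm high, inner faces 114 mm apart (the carrier is 110) from x = 0 to 138 mm; flared lead-ins before them open to about 150 mm at x = -30 mm.
- head: Loading head, fixed in the frame; same origin and axes as the frame, its own axis at x = 68 mm. Steel disc 80 mm across, underside 42 mm above the bench (92 mm across from 64 mm up, narrower from 82 mm): a carrier lying flat passes 6 mm below. Not to be touched. Beside it the columns, 28 mm across, at x = 68, y = +-150 mm, feet 90 x 60 mm; above it a crosshead 60 mm deep, 375 to 415 mm up.
- stop: End stop, same origin and axes as the frame: block 30 x 70 x 34 mm centred at x = 173 mm, with a clamped adjusting screw and a spring tip 11 mm across, 20 mm above the bench, facing the entrance. The setting varies and is not measured: the tip's end is at x = 119 to 131 mm (carrier's origin then at 63 to 75 mm). The tip yields about 5 N per mm, at most 6 mm.
- beaker: Glass beaker, 84 mm across, 110 mm high, on the bench beside the work; origin at its foot. Leave alone.
- jar: Small amber glass jar with a white cap, 68 mm across, 90 mm high; origin at its foot. Leave alone.
- core: Spare asphalt core, black disc 100 mm across, 63 mm high; origin at its foot. Leave alone.
Not all that is in view belongs to the job. What is shaped like the carrier but red is not meant.

How it is judged (in metres and radians):
On the way, in this order (a step that is already met when the one before it is completed fails the run):
1. the carrier's nose is between the straight guide rails, the carrier lined up with them (x of nose in the frame of frame above 0.008 m and y of nose in the frame of frame between -0.006 and 0.006 m and angle between the x axis of carrier and the x axis of frame, either way round below 0.06 rad), for 0.1 s.
2. the carrier is pressed against the end stop with more than 4 N for half a second (contact force between carrier and stop above 4 N), for 0.5 s.
At the end, for the whole second after the job is handed in: The carrier lies flat and at rest in the channel, lined up within 0.06 rad, its core's axis within 5 mm sideways of the head's axis and from 8 mm before to 12 mm beyond it, where the stop left it (x of carrier in the frame of frame between 0.06 and 0.08 m and y of carrier in the frame of frame between -0.005 and 0.005 m and angle between the x axis of carrier and the x axis of frame, either way round below 0.06 rad and angle between carrier's own z axis and vertical below 0.03 rad and height (world z) of carrier below 0.003 m and linear speed of carrier below 0.01 m/s); the robot touches nothing.
It fails at once if the carrier presses on any part of the frame (rails, stop, head) with more than 25 N (contact force between carrier and frame above 25 N).
It fails at once if the loading head is touched (contact force between head and anything else above 0.5 N).
It fails at once if the robot pushes on the frame (contact force between any of the fingers, the arm and frame above 25 N).
It fails at once if the beaker, the jar or the spare core is moved more than 15 mm (distance of any of beaker, jar, core from where it was at the start of the episode above 0.015 m).
It also fails if it takes over 72 s, if anything falls off the work surface, if the arm or the gripper's body presses on something with over 40 N, if the wrist force passes 120 N, or if a joint passes its speed limit or range.

### The arm

A 6-joint arm with a two-finger parallel gripper is mounted at the origin on the work surface. World frame = base frame: x ahead of the robot, y to its left, z up, the work surface at z = 0. Lengths are in m, angles in degrees, forces in N, time in s.
With the tool pointing down it reaches from about 0.4 to 0.825 m from the base axis. Payload 7 kg.
Tool frame: the origin (TCP) lies midway between the tips of the shut fingers; the grasp point (between the pads) lies 19 mm behind it; z points along the fingers, y is the line along which they close (so a half turn about z gives the same grasp; the last joint's range is limited). The gripper opens to 88 mm and grips with 3 to 60 N. Pads are 19 mm wide; open, the fingers measure 130 mm over their backs; the gripper's body (78 mm by 193 mm) begins 47 mm behind the grasp point.
Start: joints at [-50.816, 20.546, 0.682, 0, -70.136, -16.507], TCP at [0.26, -0.623, 0.227] pointing down, gripper open.
Joint ranges: [-176.03, 176.03], [-82.01, 121.73], [-58.28, 71.71], [-173.87, 95.51], [-174.79, -0.11], [-173.66, 173.66]. Speed limits (degrees/s): [136.94, 136.94, 172.46, 180, 180, 180].

### API

Orientations are given as [roll, pitch, yaw] about the fixed x, y, z axes, in that order (R = Rz(yaw) Ry(pitch) Rx(roll)).
In Python, from plant import r, eyes, workorder gives the robot as it stands.
- The arm moves only by the tool step_arm, never from a script. Its argument "plan" is a list of rows, each a list of 5 numbers: the shift along the tool's x, y, z each as a share of 25 cm, from -1 to 1, then the turn about the tool's z as a share of 60 degrees, from -1 to 1, then the finger opening in mm, from 0 to 87.6. In form: [[x, y, z, turn, jaw], ...]. A call has 1 to 12 rows; each row is the pose to reach, as a shift and turn from the pose commanded when the call began, along the tool's axes at that moment; what a row does not reach only later rows make up. A row lasts 1/12 s, in which the tool goes at most 41.7 mm and 7.16 degrees, less where a joint would pass 70% of its speed; a pose out of reach is approached as far as the arm can. A call with a number of a shift or a turn outside -1 to 1 is refused whole. A call with a gripper value outside its range is refused whole. The fingers move at their own pace and stop on an object; "newtons" is the grip in N (left out, the last holds). Time passes only in rows, so rows that repeat a pose let the fingers close. It gives the time, the measured TCP pose, the force, the opening and the grip force at its end, in the units of the state.
- r.get_state(): the state, without advancing time (a new reading comes with each control period).
- eyes.capture(name): name is "side" or "top"; returns the picture (400x640x3 uint8, red, green, blue); there is no depth.
- eyes.camera_model(name): a dict with "fov_y" (degrees; the focal length in pixels is half the picture's height over the tangent of half this angle, whatever the lens; pixels are square), "cx", "cy" (the principal point, pixels), "k1" (the pictures are not rectified: a ray, as slopes to the right and down, at radius r is drawn at 1 + k1 r^2 times it, then the intrinsics apply), "world_to_cam" (4x4, takes a point from world to camera coordinates). Camera axes: x right, y up, looking along -z (the intrinsics and any distortion apply to the point x, -y, -z); pixel columns grow to the right and rows downward; lengths in m; the calibration is good to about 2 mm. A picture is of the moment at which its call begins. camera_model takes no time and is no camera call.
- workorder.close_job(): hands the job in; it is judged then, once.
The state is a dict: "time_s": time; "joints": joint angles; "qd": joint speeds; "joint_torque": joint torques, N m; "tcp_pos": TCP position; "eef_rot": TCP orientation; "contact_force": force on the tool from outside, world axes, zero at the start; "moment": the same for the moment, N m; "gripper_width": finger opening in m; "gripper_force": force on a finger pad.
Only numpy, scipy, OpenCV 4.12 (cv2) and the standard library are available. Lean on these libraries where they do the work, as an engineer would, in place of code of your own. Each camera call takes 0.05 s, during which the arm holds its last target. There are 200 camera calls.

## Working session

There is one attempt and no reset: what is moved stays moved. The work goes in short steps, Python scripts to look and compute and a tool call to move; the robot and the scene stay as the last step left them, time stands still between calls to the robot, and variables do not carry over. Pictures are saved under pics/ and viewed, at most 10 in all, crops included, and the job is handed in when it is done.

Besides the shell and the picture viewer there is one more tool, called in YAML: its name, and indented under it one key for each argument. step_arm: Moves the arm, as the interface text tells. Its arguments: {"type":"object","properties":{"plan":{"type":"array"},"newtons":{"type":"number"}},"required":["plan"]}

```bash
mkdir -p pics; ls; python3 - <<'E'
from plant import r,eyes,workorder
import cv2
for n in("side","top"):
    im=eyes.capture(n); cv2.imwrite(f"pics/{n}0.png",im[:,:,::-1]); m=eyes.camera_model(n); print(n,m)
print(r.get_state())
E
```

```text
pics
side {'fov_y': 48.643062773726626, 'cx': 312.07683900416635, 'cy': 195.93494319307212, 'k1': -0.002602925121450209, 'world_to_cam': array([[-0.95008349, -0.31147311,  0.01805181,  0.55783313],
       [ 0.24630473, -0.713271  ,  0.65618477, -0.15881608],
       [-0.19150808,  0.62787656,  0.7543843 , -1.22113676],
       [ 0.        ,  0.        ,  0.        ,  1.        ]])}
top {'fov_y': 57.33689000504085, 'cx': 319.7844855940405, 'cy': 195.93504803434746, 'k1': 0.003331479822284473, 'world_to_cam': array([[-0.04888489, -0.9988002 ,  0.00290436,  0.05483752],
       [ 0.97897109, -0.04733738,  0.19843081, -0.58574961],
       [-0.19805525,  0.01254356,  0.98011059, -0.85610474],
       [ 0.        ,  0.        ,  0.        ,  1.        ]])}
{'time_s': 0.1, 'joints': array([-5.08142904e+01,  2.05867086e+01,  6.38894203e-01, -1.75919462e-02,
       -7.01378500e+01, -1.65057381e+01]), 'qd': array([ 0.01987249, -0.0746992 ,  0.05395202,  0.05174594,  0.0415169 ,
       -0.04176283]), 'joint_torque': array([-1.30785924e-03, -5.84163344e+01,  2.93750417e+01,  7.01565877e+00,
        1.01567965e-02, -6.07042148e-05]), 'tcp_pos': array([ 0.26005222, -0.62240494,  0.2257229 ]), 'eef_rot': array([ 1.79913167e+02, -8.48343958e-03, -1.57326012e+02]), 'contact_force': array([-0.61784259, -0.21721041,  0.20639101]), 'moment': array([0.01611724, 0.03044461, 0.01283261]), 'gripper_force': 0.0, 'gripper_width': 0.08782157593024835}
```

View pics/side0.png

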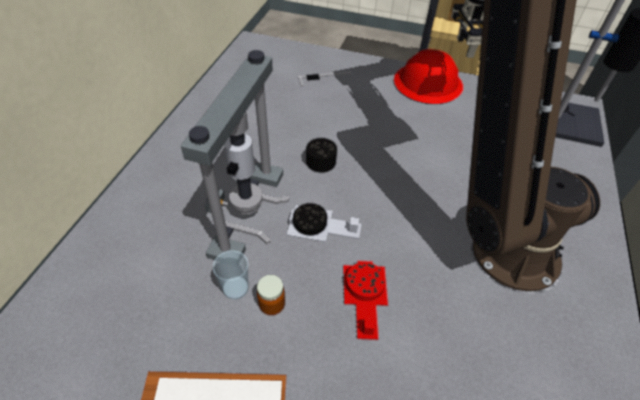

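View pics/top0.png

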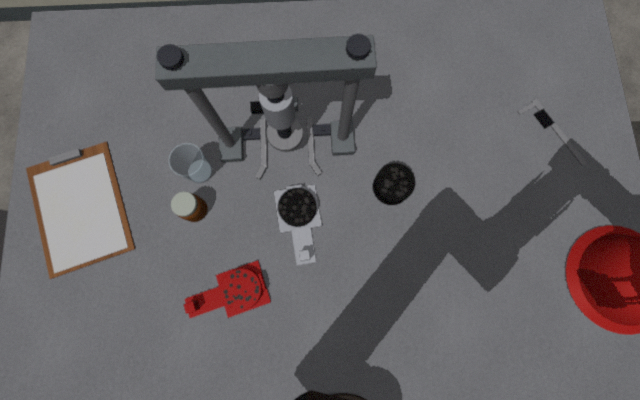

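The side view shows the carrier at about (310,220), its grip at (354,225), and the frame at (240,200). In the top view the core is at (297,207), the grip at (306,254), the rails run near (265,150) and (314,150), and the feet are at (232,145) and (342,138). I'll enlarge both views.

```bash
cat > h.py <<'E'
import numpy as np,cv2
from plant import r,eyes,workorder
def K(m):
    f=200/np.tan(np.radians(m["fov_y"]/2)); return np.array([[f,0,m["cx"]],[0,f,m["cy"]],[0,0,1.]]),np.array([m["k1"],0,0,0,0.])
def ray(n,uv):
    m=eyes.camera_model(n);k,d=K(m);p=cv2.undistortPoints(np.array(uv,float).reshape(-1,1,2),k,d)[:,0]
    R=m["world_to_cam"][:3,:3];c=-R.T@m["world_to_cam"][:3,3]
    return c,np.c_[p[:,0],-p[:,1],-np.ones(len(p))]@R
def plane(n,uv,z):
    c,v=ray(n,uv); return c+v*((z-c[2])/v[:,2])[:,None]
def tri(uvt,uvs):
    out=[]
    for a,b in zip(np.reshape(uvt,(-1,2)),np.reshape(uvs,(-1,2))):
        (c1,v1),(c2,v2)=ray("top",a),ray("side",b);v1,v2=v1[0],v2[0]
        s=np.linalg.lstsq(np.c_[v1,-v2],c2-c1,rcond=None)[0];p,q=c1+s[0]*v1,c2+s[1]*v2
        out.append([*(p+q)/2,np.linalg.norm(p-q)])
    return np.array(out)
def proj(n,P):
    m=eyes.camera_model(n);k,d=K(m);W=m["world_to_cam"];P=np.reshape(P,(-1,3))@W[:3,:3].T+W[:3,3]
    return cv2.projectPoints(P*[1,-1,-1],np.zeros(3),np.zeros(3),k,d)[0][:,0]
def avg(n,k=4): return np.mean([eyes.capture(n).astype(float) for _ in range(k)],0).astype(np.uint8)
E
python3 - <<'E'
from h import *
t=avg("top");s=avg("side");np.savez("a.npz",t=t,s=s)
c=lambda im,x,y,w,h,k:cv2.resize(im[y:y+h,x:x+w,::-1],None,fx=k,fy=k,interpolation=cv2.INTER_CUBIC)
cv2.imwrite("pics/tc.png",c(t,215,90,150,110,5)); cv2.imwrite("pics/tc2.png",np.hstack([c(t,260,175,80,100,5),c(s,280,195,80,100,5)]));cv2.imwrite("pics/sc.png",c(s,180,140,120,120,5))
E
```

```text
(no output)
```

View pics/tc.png

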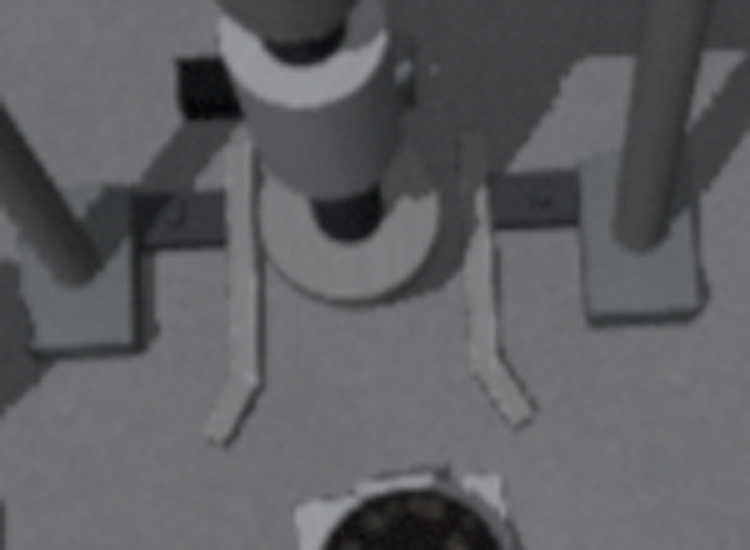

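View pics/tc2.png

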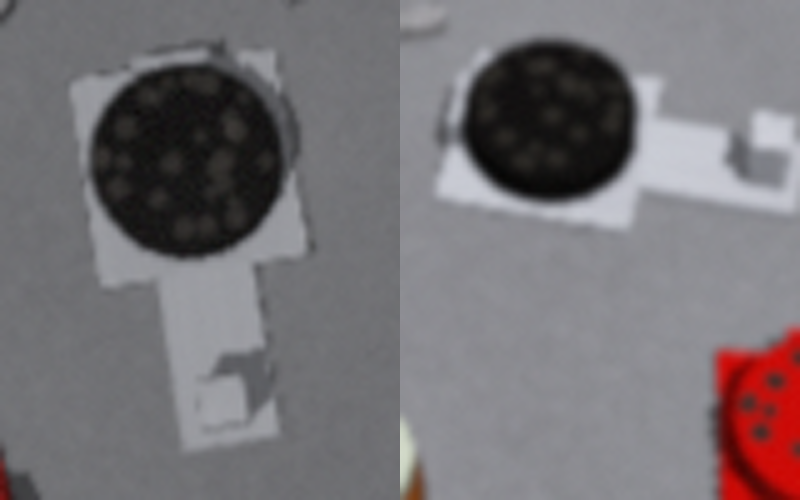

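View pics/sc.png

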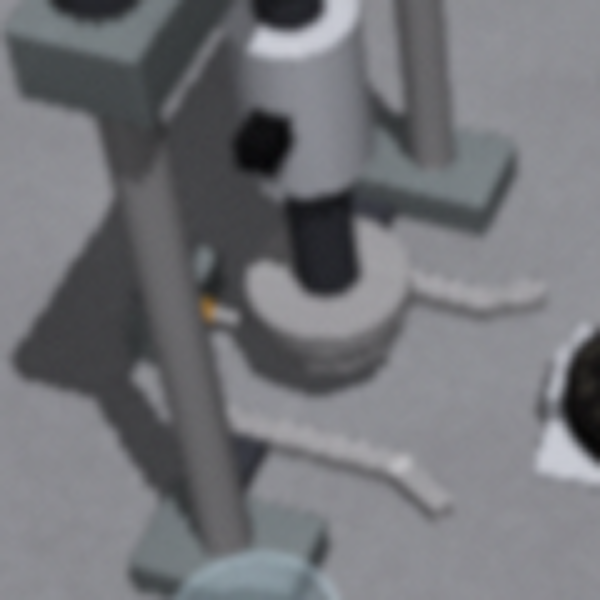

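The top crop shows the rails' straight parts meeting the flares near crop (262,380) and (470,365). The plate corners, tail and grip top (about (222,403)) are clear in the second crop. The side crop also shows the stop's tip (orange, crop (210,308)) behind the head. Next I'll measure rails and carrier at sub-pixel level.

```bash
python3 - <<'E'
from h import *
np.set_printoptions(precision=4,suppress=True)
d=np.load("a.npz");t,s=d["t"],d["s"]
f=lambda p,o:np.array(p,float)/5-.4+np.array(o)
q=f([(70,85),(275,48),(308,255),(102,287)],(260,175));P=plane("top",q,.008);print("plate corners",P,"sides",[np.linalg.norm(P[i]-P[(i+1)%4]) for i in range(4)])
x=(P[0]+P[1]-P[2]-P[3])[:2];print("yaw plate",np.degrees(np.arctan2(x[1],x[0])),"centre",P.mean(0))
# carrier: white mask, outlines
gT=f([(197,382),(240,373),(247,425),(203,430)],(260,175)).mean(0);gS=f([(355,112),(393,118),(397,150),(355,148)],(280,195)).mean(0)
print("grip top tri",tri(gT,gS),"plane48",plane("top",gT,.048))
g=lambda im,x,y,w,h:[c for c in cv2.findContours((im[y:y+h,x:x+w].max(2)<75).astype(np.uint8),0,1,offset=(x,y))[0] if cv2.contourArea(c)>300]
for n,im,b in(("top",t,(270,180,55,55)),("side",s,(287,198,45,42))):
    for c in g(im,*b):
        e=cv2.fitEllipse(c);print(n,"core",e);
        print(plane(n,[e[0]],.034))
# rails: profiles (grey) in top view
G=t.mean(2)
for y in range(122,180,4): print(y,"L",G[y,256:272].astype(int),"R",G[y,306:324].astype(int))
E
```

```text
plate corners [[0.6156 0.1472 0.008 ]
 [0.6304 0.0379 0.008 ]
 [0.5192 0.0258 0.008 ]
 [0.5078 0.1332 0.008 ]] sides [np.float64(0.11033406491195057), np.float64(0.11186807204238497), np.float64(0.10798353009021003), np.float64(0.10868828064038794)]
yaw plate 6.779890992032839 centre [0.5682 0.086  0.008 ]
grip top tri [[0.4424 0.072  0.0491 0.0032]] plane48 [[0.444  0.0721 0.048 ]]
top core ((297.1760559082031, 206.53358459472656), (37.583595275878906, 38.16096878051758), 53.02891159057617)
[[0.5679 0.085  0.034 ]]
side core ((309.60430908203125, 218.7475128173828), (30.995542526245117, 33.53143310546875), 86.5130386352539)
[[0.5645 0.0935 0.034 ]]
122 L [ 72 102 110 113 121 124 121 121 122  87  67  85  88  88  86  88] R [ 60  68  71  71  71  74  68  63  63  64  71  92 108 113 113 112 112 111]
126 L [111 112 112 114 128 127 122 122 125  86  63  77 109 115 109  98] R [66 75 77 71 70 73 54 50 55 56 55 55 55 56 55 56 56 56]
130 L [ 58  56  57  64  98 118 123 122 120  84  79 108 121 123 122 122] R [ 64  67  71  75 111 119  86  58  56  56  57  56  55  56  56  50  48  48]
134 L [ 54  57  
[... 1059 characters left out ...]
126 125  93  74 103 113 114 115] R [114 113 114 120 124 124 126 136 122  90  87 104 112 111 111 112 114 113]
166 L [113 110 113 112 116 121 122 124 131 132 105  78 100 111 112 113] R [113 111 113 111 106 101 117 124 124 122 121 111  89  90 107 113 112 112]
170 L [111 112 118 122 124 124 123 115  81  62  97 111 112 111 110 110] R [115 115 114 111 114 113 110  94 106 121 125 124 122 122 101  81 100 112]
174 L [119 125 125 123 123 113  79  76 100 111 112 111 113 114 113 113] R [114 114 115 115 114 113 110 110 113 106 101 113 106  90  83  99 111 114]
178 L [104  95 106  94  69  84 102 112 112 110 111 113 114 113 110 111] R [113 114 114 115 114 113 114 115 115 115 116 113 113 113 113 114 115 116]
```

```bash
python3 - <<'E'
from h import *
np.set_printoptions(precision=4,suppress=True)
t=np.load("a.npz")["t"];G=cv2.GaussianBlur(t.mean(2),(1,5),0)
def edge(y,a,b,sgn):
    g=sgn*np.diff(G[y,a:b]);i=g.argmax();w=np.clip(g[max(0,i-1):i+2],0,None);return a+.5+(w*np.arange(max(0,i-1),max(0,i-1)+len(w))).sum()/w.sum()
E={"Lin":[(edge(y,262,269,-1),y) for y in range(128,166,2)],"Rin":[(edge(y,305,311,1),y) for y in range(142,162,2)],"Rout":[(edge(y,311,316,-1),y) for y in range(140,160,2)]}
L={}
for k,uv in E.items():
    P=plane("top",uv,.014)[:,:2]
    vx,vy,x0,y0=cv2.fitLine(P.astype(np.float32),cv2.DIST_HUBER,0,.001,.001).ravel();
    if vx<0: vx,vy=-vx,-vy
    L[k]=(np.array([vx,vy]),np.array([x0,y0]));res=(P-[x0,y0])@[-vy,vx]
    print(k,"yaw",np.degrees(np.arctan2(vy,vx)),"at",x0,y0,"rms",res.std())
f=lambda p,o:np.array(p,float)/5-.4+np.array(o)
k=plane("top",f([(262,380),(470,367)],(215,90)),.014);print("kinks",k,np.linalg.norm(k[0]-k[1]))
F=plane("top",f([(33,352),(137,347),(588,322),(700,314)],(215,90)),.0);print("feet front z0",F);v=F[0]+F[1]-F[2]-F[3];print("yaw feet",np.degrees(np.arctan2(-v[0],v[1])),"span",np.linalg.norm(F[0]-F[3]), "mid",(F[0]+F[3])/2)
c=plane("top",f([(86,285),(643,250)],(215,90)),.012);print("col front",c,np.linalg.norm(c[0]-c[1]));v=c[0]-c[1];print(np.degrees(np.arctan2(-v[0],v[1])))
ks=plane("side",f([(395,470),(478,300)],(180,140)),.014);print("kinks side",ks, tri(f([(262,380),(470,367)],(215,90)),f([(395,470),(478,300)],(180,140))))
E
```

```text
Lin yaw 0.8349319 at 0.7277767 0.16530442 rms 0.0006747433015258237
Rin yaw 2.004672 at 0.7215429 0.050580148 rms 0.0010300858824395024
Rout yaw -0.092632905 at 0.7265525 0.037320107 rms 0.0002515303576665445
kinks [[0.686  0.1624 0.014 ]
 [0.6879 0.0512 0.014 ]] 0.1111983451112001
feet front z0 [[ 0.7119  0.2881  0.    ]
 [ 0.7121  0.2317  0.    ]
 [ 0.7145 -0.014   0.    ]
 [ 0.7161 -0.0753  0.    ]]
yaw feet 0.6228051724486395 span 0.3634183950260005 mid [0.714  0.1064 0.    ]
col front [[ 0.7445  0.2565  0.012 ]
 [ 0.75   -0.0454  0.012 ]] 0.3019975953870694
1.0457544161452472
kinks side [[0.687  0.1745 0.014 ]
 [0.6886 0.0433 0.014 ]] [[ 0.6915  0.1645 -0.0015  0.0017]
 [ 0.685   0.0511  0.024   0.0001]]
```

Cross-checks agree: rail gap 114.6 mm (114), columns 302 mm apart (300), grip top 49 mm high (48).

- Frame origin is about (0.689, 0.107), yaw about 0.9°.
- Carrier origin is (0.568, 0.0855), yaw about 6.5°, with the grip at (0.443, 0.072).

First move heads toward the grip, kept high.

step_arm:
  plan:
    - [-0.583,0.761,0,0.27,87]
    - [-0.583,0.761,0,0.27,87]
    - [-0.583,0.761,0,0.27,87]
    - [-0.583,0.761,0,0.27,87]
    - [-0.583,0.761,0,0.27,87]
    - [-0.583,0.761,0,0.27,87]
    - [-0.583,0.761,0,0.27,87]
    - [-0.583,0.761,0,0.27,87]

```text
time_s: 1.17
tcp_pos: [0.322, -0.3898, 0.2274]
eef_rot: [-179.9, 0.1, -173.3]
contact_force: [-0.0, 0.5, -0.4]
gripper_width: 0.0871
gripper_force: 0.0
```

```bash
cat >> h.py <<'E'
def go(x,y,z,yaw):
    s=r.get_state();a=np.radians(s["eef_rot"][2]);d=np.array([x,y,z])-s["tcp_pos"]
    R=np.array([[np.cos(a),np.sin(a),0],[np.sin(a),-np.cos(a),0],[0,0,-1]])
    print("t",round(s["time_s"],2),"tcp",s["tcp_pos"].round(4),"rot",s["eef_rot"].round(2),"F",s["contact_force"].round(2),"M",s["moment"].round(2),"w",round(s["gripper_width"],4))
    print("shares",(R.T@d/.25).round(4),"turn",round(-(((yaw-s["eef_rot"][2])+90)%180-90)/60,4))
E
python3 -c "
from h import *
go(.443,.072,.226,6.5)"
```

```text
t 1.17 tcp [ 0.322  -0.3898  0.2274] rot [-1.7994e+02  8.0000e-02 -1.7334e+02] F [-0.01  0.48 -0.45] M [-0.06 -0.04  0.03] w 0.0871
shares [-0.6949  1.7787  0.0058] turn 0.0027
```

step_arm:
  plan:
    - [-0.35,0.89,0,0,87]
    - [-0.35,0.89,0,0,87]
    - [-0.35,0.89,0,0,87]
    - [-0.35,0.89,0,0,87]
    - [-0.35,0.89,0,0,87]
    - [-0.35,0.89,0,0,87]
    - [-0.35,0.89,0,0,87]
    - [-0.35,0.89,0,0,87]

```text
time_s: 1.83
tcp_pos: [0.3841, -0.1594, 0.2269]
eef_rot: [-180.0, 0.0, -173.3]
contact_force: [-0.3, -0.5, -0.5]
gripper_width: 0.0872
gripper_force: 0.0
```

step_arm:
  plan:
    - [-0.345,0.89,0,0,87]
    - [-0.345,0.89,0,0,87]
    - [-0.345,0.89,0,0,87]
    - [-0.345,0.89,0,0,87]
    - [-0.345,0.89,0,0,87]
    - [-0.345,0.89,0,0,87]
    - [-0.345,0.89,0,0,87]
    - [-0.345,0.89,0,0,87]
    - [-0.345,0.89,0,0,87]

```text
time_s: 2.58
tcp_pos: [0.4439, 0.0695, 0.2261]
eef_rot: [-180.0, -0.1, -173.6]
contact_force: [-0.6, -0.4, -0.7]
gripper_width: 0.0872
gripper_force: 0.0
```

```bash
python3 -c "
from h import *
go(.443,.072,.016,6.5)"
```

```text
t 2.58 tcp [0.4439 0.0695 0.2261] rot [-1.7996e+02 -7.0000e-02 -1.7359e+02] F [-0.57 -0.44 -0.67] M [-0.03  0.01 -0.04] w 0.0872
shares [0.0026 0.0105 0.8405] turn -0.0016
```

step_arm:
  plan:
    - [0.003,0.01,0.15,0,87]
    - [0.003,0.01,0.3,0,87]
    - [0.003,0.01,0.45,0,87]
    - [0.003,0.01,0.58,0,87]
    - [0.003,0.01,0.68,0,87]
    - [0.003,0.01,0.75,0,87]
    - [0.003,0.01,0.8,0,87]
    - [0.003,0.01,0.82,0,87]
    - [0.003,0.01,0.835,0,87]
    - [0.003,0.01,0.84,0,87]
    - [0.003,0.01,0.84,0,87]

```text
time_s: 3.5
tcp_pos: [0.4432, 0.0727, 0.017]
eef_rot: [180.0, 0.0, -173.6]
contact_force: [0.6, -0.6, -1.3]
gripper_width: 0.0872
gripper_force: 0.0
```

step_arm:
  plan:
    - [0,0,0,0,10]
    - [0,0,0,0,10]
    - [0,0,0,0,10]
    - [0,0,0,0,10]
    - [0,0,0,0,10]
    - [0,0,0,0,10]
    - [0,0,0,0,10]
    - [0,0,0,0,10]
    - [0,0,0,0,10]
    - [0,0,0,0,10]
    - [0,0,0,0,10]
    - [0,0,0,0,10]
  newtons: 25

```text
time_s: 4.5
tcp_pos: [0.4426, 0.073, 0.0165]
eef_rot: [-180.0, -0.0, -173.5]
contact_force: [0.4, -1.1, 0.8]
gripper_width: 0.024
gripper_force: 25.0
```

```bash
python3 - <<'E'
from h import *
o=np.array([.568,.107]);a=np.radians(.9)
go(.689-.195,.107-.195*np.sin(a),.016,.9)
t=avg("top");s=avg("side")
c=lambda im,x,y,w,h,k:cv2.resize(im[y:y+h,x:x+w,::-1],None,fx=k,fy=k,interpolation=cv2.INTER_CUBIC)
cv2.imwrite("pics/g.png",np.hstack([c(t,245,150,90,120,4),c(s,280,180,90,120,4)]))
E
```

```text
t 4.5 tcp [0.4426 0.073  0.0165] rot [-1.7999e+02 -2.0000e-02 -1.7355e+02] F [ 0.36 -1.08  0.84] M [-0.38 -0.08 -0.22] w 0.024
shares [-0.218   0.1     0.0021] turn 0.0926
```

View pics/g.png

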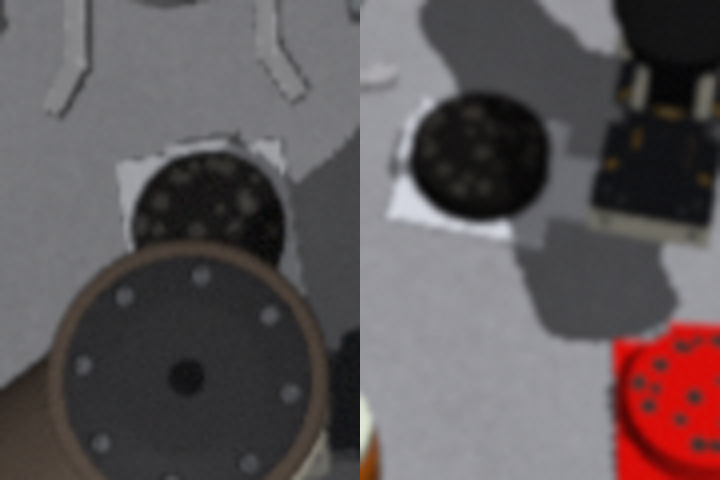

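The post is pinched (opening 24 mm), and the carrier still lies flat in front of the lead-ins. I'll line it up in front of the mouth next.

step_arm:
  plan:
    - [-0.01,0.01,0,0.008,10]
    - [-0.02,0.02,0,0.017,10]
    - [-0.03,0.03,0,0.026,10]
    - [-0.042,0.04,0,0.035,10]
    - [-0.054,0.052,0,0.044,10]
    - [-0.066,0.064,0,0.053,10]
    - [-0.078,0.076,0,0.062,10]
    - [-0.09,0.088,0,0.071,10]
    - [-0.1,0.098,0,0.08,10]
    - [-0.11,0.108,0,0.088,10]
    - [-0.114,0.11,0,0.0926,10]
    - [-0.114,0.11,0,0.0926,10]

```text
time_s: 5.9
tcp_pos: [0.4686, 0.1043, 0.0165]
eef_rot: [180.0, 0.0, -179.1]
contact_force: [-1.0, 1.7, -0.4]
gripper_width: 0.0241
gripper_force: 25.0
```

```bash
python3 - <<'E'
from h import *
np.set_printoptions(precision=4,suppress=True)
go(.689-.155,.107-.155*.0157,.0165,.9)
t=avg("top");s=avg("side")
c=lambda im,x,y,w,h,k:cv2.resize(im[y:y+h,x:x+w,::-1],None,fx=k,fy=k,interpolation=cv2.INTER_CUBIC)
np.savez("b.npz",t=t,s=s)
cv2.imwrite("pics/b.png",c(t,230,100,130,100,6))
E
```

```text
t 5.9 tcp [0.4686 0.1043 0.0165] rot [ 179.97    0.04 -179.07] F [-1.04  1.72 -0.4 ] M [ 0.06  0.42 -0.05] w 0.0241
shares [-0.2617 -0.0031  0.0001] turn 0.0005
```

View pics/b.png

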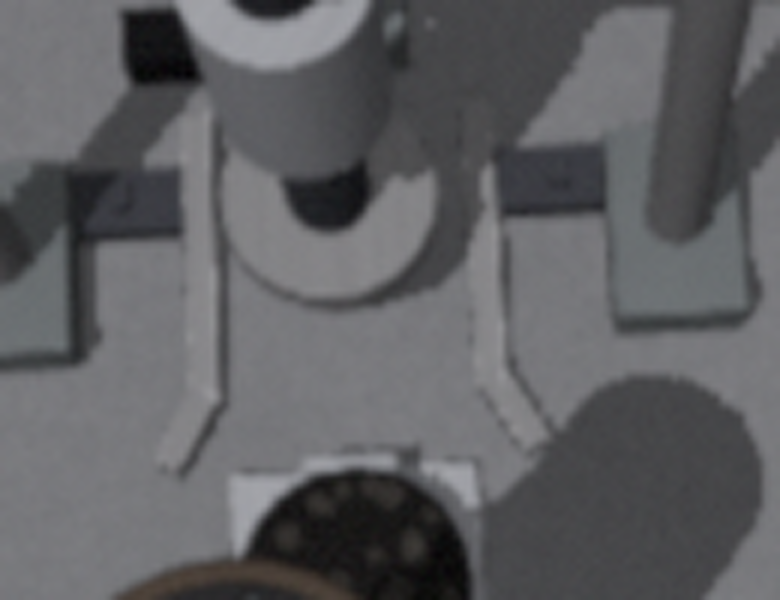

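The view shows the plate's front corners at crop (230,475) and (480,462), and the rails' inner edges at the kinks near (222,393) and (473,372). I'll check the sideways offset.

```bash
python3 - <<'E'
from h import *
np.set_printoptions(precision=4,suppress=True)
f=lambda p:np.array(p,float)/6-.42+np.array((230,100))
a=plane("top",f([(229,476),(480,462)]),.008);b=plane("top",f([(221,393),(473,372)]),.014)
for p in(a,b): print(p,p.mean(0),np.linalg.norm(p[0]-p[1]))
t=np.load("b.npz")["t"];G=t.mean(2)
for y in (179,181,183,185): print(y,G[y,264:273].astype(int),G[y,305:316].astype(int))
E
```

```text
[[0.6509 0.162  0.008 ]
 [0.6519 0.0503 0.008 ]] [0.6514 0.1061 0.008 ] 0.11165818986942891
[[0.6876 0.1639 0.014 ]
 [0.6919 0.0515 0.014 ]] [0.6897 0.1077 0.014 ] 0.11247022635148284
179 [120 120 120 122 138 147 142 136 139] [162 162 161 156 122 115 122 123 124 123 122]
181 [121 120 120 125 145 158 162 162 164] [130 153 160 158 130 106 116 123 122 107  86]
183 [123 122 122 123 147 160 162 161 162] [ 99 110 145 156 141 102  95  95  83  74  71]
185 [120 120 118 120 136 155 161 161 158] [ 89  99 102 102  96  81  73  70  72  72  73]
```

Sideways offset is under 1 mm, so I'll insert straight ahead while watching the force.

step_arm:
  plan:
    - [-0.015,0,0,0,10]
    - [-0.03,0,0,0,10]
    - [-0.045,0,0,0,10]
    - [-0.06,0,0,0,10]
    - [-0.075,0,0,0,10]
    - [-0.09,0,0,0,10]
    - [-0.105,0,0,0,10]
    - [-0.12,0,0,0,10]
    - [-0.135,0,0,0,10]
    - [-0.15,0,0,0,10]
    - [-0.16,0,0,0,10]
    - [-0.16,0,0,0,10]

```text
time_s: 7.3
tcp_pos: [0.5089, 0.1044, 0.0165]
eef_rot: [180.0, 0.0, -179.1]
contact_force: [2.0, -0.9, -1.7]
gripper_width: 0.024
gripper_force: 25.0
```

step_arm:
  plan:
    - [-0.008,0,0,0,10]
    - [-0.016,0,0,0,10]
    - [-0.024,0,0,0,10]
    - [-0.032,0,0,0,10]
    - [-0.04,0,0,0,10]
    - [-0.048,0,0,0,10]
    - [-0.056,0,0,0,10]
    - [-0.064,0,0,0,10]
    - [-0.072,0,0,0,10]
    - [-0.08,0,0,0,10]
    - [-0.08,0,0,0,10]

```text
time_s: 8.22
tcp_pos: [0.5287, 0.1047, 0.0166]
eef_rot: [180.0, 0.0, -179.1]
contact_force: [0.2, -0.9, -0.4]
gripper_width: 0.0239
gripper_force: 25.0
```

```bash
python3 - <<'E'
from h import *
go(.6,.107-.09*.0157,.0165,.9)
t=avg("top");np.savez("c.npz",t=t)
cv2.imwrite("pics/c.png",cv2.resize(t[100:200,230:360,::-1],None,fx=6,fy=6,interpolation=cv2.INTER_CUBIC))
E
```

```text
t 8.22 tcp [0.5287 0.1047 0.0166] rot [ 1.7999e+02  4.0000e-02 -1.7908e+02] F [ 0.23 -0.93 -0.37] M [-0.42  0.03 -0.05] w 0.0239
shares [-0.2854 -0.001   0.0003] turn 0.0003
```

View pics/c.png

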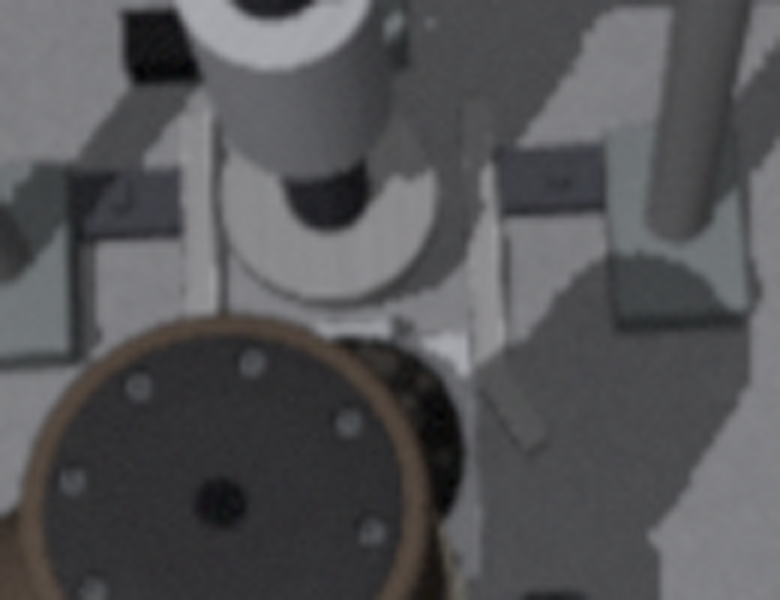

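The nose is about 20 mm into the straight channel with negligible force. Carrying on.

step_arm:
  plan:
    - [-0.015,0,0,0,10]
    - [-0.03,0,0,0,10]
    - [-0.045,0,0,0,10]
    - [-0.06,0,0,0,10]
    - [-0.075,0,0,0,10]
    - [-0.09,0,0,0,10]
    - [-0.105,0,0,0,10]
    - [-0.12,0,0,0,10]
    - [-0.135,0,0,0,10]
    - [-0.15,0,0,0,10]
    - [-0.16,0,0,0,10]
    - [-0.16,0,0,0,10]

```text
time_s: 9.42
tcp_pos: [0.5689, 0.1054, 0.0166]
eef_rot: [180.0, 0.1, -179.1]
contact_force: [0.9, -0.5, -0.9]
gripper_width: 0.0239
gripper_force: 25.0
```

```bash
python3 -c "
from h import *
go(.615,.107-.09*.0157,.0165,.9)"
```

```text
t 9.42 tcp [0.5689 0.1054 0.0166] rot [ 1.7999e+02  5.0000e-02 -1.7908e+02] F [ 0.93 -0.47 -0.9 ] M [-0.45 -0.24 -0.07] w 0.0239
shares [-0.1842 -0.0021  0.0003] turn 0.0004
```

step_arm:
  plan:
    - [-0.015,0,0,0,10]
    - [-0.03,0,0,0,10]
    - [-0.045,0,0,0,10]
    - [-0.06,0,0,0,10]
    - [-0.075,0,0,0,10]
    - [-0.09,0,0,0,10]
    - [-0.105,0,0,0,10]
    - [-0.12,0,0,0,10]
    - [-0.135,0,0,0,10]
    - [-0.15,0,0,0,10]
    - [-0.16,0,0,0,10]
    - [-0.16,0,0,0,10]

```text
time_s: 10.42
tcp_pos: [0.6089, 0.106, 0.0166]
eef_rot: [180.0, 0.1, -179.1]
contact_force: [0.5, -0.2, -0.8]
gripper_width: 0.0238
gripper_force: 25.0
```

step_arm:
  plan:
    - [-0.005,0,0,0,10]
    - [-0.01,0,0,0,10]
    - [-0.015,0,0,0,10]
    - [-0.02,0,0,0,10]
    - [-0.024,0,0,0,10]
    - [-0.028,0,0,0,10]
    - [-0.032,0,0,0,10]
    - [-0.036,0,0,0,10]
    - [-0.036,0,0,0,10]
    - [-0.036,0,0,0,10]

```text
time_s: 11.25
tcp_pos: [0.6173, 0.1061, 0.0166]
eef_rot: [180.0, 0.0, -179.1]
contact_force: [-2.2, -1.1, 1.6]
gripper_width: 0.0238
gripper_force: 25.0
```

step_arm:
  plan:
    - [-0.004,0,0,0,10]
    - [-0.008,0,0,0,10]
    - [-0.012,0,0,0,10]
    - [-0.012,0,0,0,10]
    - [-0.012,0,0,0,10]

```text
time_s: 11.67
tcp_pos: [0.6202, 0.1061, 0.0166]
eef_rot: [180.0, 0.0, -179.1]
contact_force: [-2.3, -0.5, 2.3]
gripper_width: 0.0238
gripper_force: 25.0
```

step_arm:
  plan:
    - [-0.003,0,0,0,10]
    - [-0.006,0,0,0,10]
    - [-0.006,0,0,0,10]
    - [-0.006,0,0,0,10]

```text
time_s: 12.0
tcp_pos: [0.6216, 0.1061, 0.0166]
eef_rot: [180.0, 0.0, -179.1]
contact_force: [-4.0, -0.6, 2.9]
gripper_width: 0.024
gripper_force: 25.0
```

step_arm:
  plan:
    - [-0.003,0,0,0,10]
    - [-0.006,0,0,0,10]
    - [-0.006,0,0,0,10]
    - [-0.006,0,0,0,10]

```text
time_s: 12.33
tcp_pos: [0.6231, 0.1061, 0.0166]
eef_rot: [180.0, 0.0, -179.1]
contact_force: [-3.5, -0.2, 2.7]
gripper_width: 0.0238
gripper_force: 25.0
```

step_arm:
  plan:
    - [-0.003,0,0,0,10]
    - [-0.006,0,0,0,10]
    - [-0.006,0,0,0,10]
    - [-0.006,0,0,0,10]

```text
time_s: 12.67
tcp_pos: [0.6246, 0.1061, 0.0166]
eef_rot: [180.0, 0.0, -179.1]
contact_force: [-2.0, 0.2, 2.3]
gripper_width: 0.0239
gripper_force: 25.0
```

step_arm:
  plan:
    - [-0.003,0,0,0,10]
    - [-0.006,0,0,0,10]
    - [-0.006,0,0,0,10]
    - [-0.006,0,0,0,10]

```text
time_s: 13.0
tcp_pos: [0.6261, 0.1062, 0.0166]
eef_rot: [180.0, 0.0, -179.1]
contact_force: [-2.4, -0.2, 3.6]
gripper_width: 0.0238
gripper_force: 25.0
```

step_arm:
  plan:
    - [-0.002,0,0,0,10]
    - [-0.004,0,0,0,10]
    - [-0.004,0,0,0,10]
    - [-0.004,0,0,0,10]

```text
time_s: 13.33
tcp_pos: [0.6271, 0.1062, 0.0166]
eef_rot: [180.0, 0.0, -179.1]
contact_force: [-3.4, -0.2, 3.7]
gripper_width: 0.0238
gripper_force: 25.0
```

step_arm:
  plan:
    - [-0.003,0,0,0,10]
    - [-0.006,0,0,0,10]
    - [-0.006,0,0,0,10]
    - [-0.006,0,0,0,10]

```text
time_s: 13.67
tcp_pos: [0.6286, 0.1062, 0.0166]
eef_rot: [180.0, 0.0, -179.1]
contact_force: [-3.0, -0.7, 3.2]
gripper_width: 0.024
gripper_force: 25.0
```

step_arm:
  plan:
    - [-0.002,0,0,0,10]
    - [-0.004,0,0,0,10]
    - [-0.004,0,0,0,10]
    - [-0.004,0,0,0,10]

```text
time_s: 14.0
tcp_pos: [0.6295, 0.1062, 0.0166]
eef_rot: [180.0, 0.0, -179.1]
contact_force: [-3.0, 0.5, 4.8]
gripper_width: 0.0237
gripper_force: 25.0
```

step_arm:
  plan:
    - [-0.002,0,0,0,10]
    - [-0.004,0,0,0,10]
    - [-0.004,0,0,0,10]
    - [-0.004,0,0,0,10]

```text
time_s: 14.33
tcp_pos: [0.6306, 0.1062, 0.0166]
eef_rot: [180.0, 0.0, -179.1]
contact_force: [-3.2, -0.4, 3.7]
gripper_width: 0.0237
gripper_force: 25.0
```

step_arm:
  plan:
    - [-0.003,0,0,0,10]
    - [-0.006,0,0,0,10]
    - [-0.006,0,0,0,10]
    - [-0.006,0,0,0,10]

```text
time_s: 14.67
tcp_pos: [0.6315, 0.1062, 0.0166]
eef_rot: [-180.0, -0.1, -179.1]
contact_force: [-6.6, -0.4, 5.8]
gripper_width: 0.024
gripper_force: 25.0
```

step_arm:
  plan:
    - [-0.003,0,0,0,10]
    - [-0.006,0,0,0,10]
    - [-0.006,0,0,0,10]
    - [-0.006,0,0,0,10]

```text
time_s: 15.0
tcp_pos: [0.632, 0.106, 0.0166]
eef_rot: [-180.0, -0.1, -179.1]
contact_force: [-8.7, 0.2, 8.9]
gripper_width: 0.0239
gripper_force: 25.0
```

step_arm:
  plan:
    - [-0.002,0,0,0,10]
    - [-0.004,0,0,0,10]
    - [-0.004,0,0,0,10]
    - [-0.004,0,0,0,10]

```text
time_s: 15.33
tcp_pos: [0.6324, 0.1059, 0.0166]
eef_rot: [-180.0, -0.2, -179.1]
contact_force: [-12.3, 1.6, 10.6]
gripper_width: 0.0236
gripper_force: 25.0
```

Stop contact began near TCP x = 0.631. I'll add a little more, then hold for over a second.

step_arm:
  plan:
    - [-0.002,0,0,0,10]
    - [-0.004,0,0,0,10]
    - [-0.006,0,0,0,10]
    - [-0.006,0,0,0,10]
    - [-0.006,0,0,0,10]

```text
time_s: 15.75
tcp_pos: [0.6329, 0.1057, 0.0166]
eef_rot: [-179.9, -0.3, -179.1]
contact_force: [-15.8, 1.0, 14.7]
gripper_width: 0.0236
gripper_force: 25.0
```

```bash
python3 -c "
from h import *
go(.632,.106,.0166,.9)"
```

```text
t 15.75 tcp [0.6329 0.1057 0.0166] rot [-179.93   -0.29 -179.11] F [-15.76   1.01  14.75] M [ 0.37  5.3  -0.  ] w 0.0236
shares [ 0.0036  0.0013 -0.0001] turn -0.0001
```

step_arm:
  plan:
    - [-0.002,0,0,0,10]
    - [-0.004,0,0,0,10]
    - [-0.004,0,0,0,10]
    - [-0.004,0,0,0,10]
    - [-0.004,0,0,0,10]
    - [-0.004,0,0,0,10]
    - [-0.004,0,0,0,10]
    - [-0.004,0,0,0,10]
    - [-0.004,0,0,0,10]
    - [-0.004,0,0,0,10]
    - [-0.004,0,0,0,10]
    - [-0.004,0,0,0,10]

```text
time_s: 16.75
tcp_pos: [0.6332, 0.1055, 0.0165]
eef_rot: [-179.9, -0.4, -179.1]
contact_force: [-17.3, 1.6, 16.6]
gripper_width: 0.0235
gripper_force: 25.0
```

step_arm:
  plan:
    - [0,0,0,0,10]
    - [0,0,0,0,10]
    - [0,0,0,0,10]
    - [0,0,0,0,10]

```text
time_s: 17.08
tcp_pos: [0.6332, 0.1055, 0.0165]
eef_rot: [-179.9, -0.4, -179.1]
contact_force: [-17.8, 1.3, 16.1]
gripper_width: 0.0238
gripper_force: 25.0
```

Held for over a second. I'll ease off until only a light load remains, then open.

step_arm:
  plan:
    - [0.003,0,0,0,10]
    - [0.006,0,0,0,10]
    - [0.009,0,0,0,10]
    - [0.012,0,0,0,10]
    - [0.012,0,0,0,10]
    - [0.012,0,0,0,10]

```text
time_s: 17.58
tcp_pos: [0.633, 0.1058, 0.0166]
eef_rot: [-180.0, -0.1, -179.1]
contact_force: [-5.6, -0.6, 6.5]
gripper_width: 0.0238
gripper_force: 25.0
```

step_arm:
  plan:
    - [0.002,0,0,0,10]
    - [0.004,0,0,0,10]
    - [0.004,0,0,0,10]
    - [0.004,0,0,0,10]

```text
time_s: 17.92
tcp_pos: [0.6326, 0.1059, 0.0165]
eef_rot: [-180.0, -0.0, -179.1]
contact_force: [-4.6, -2.0, 5.6]
gripper_width: 0.0238
gripper_force: 25.0
```

step_arm:
  plan:
    - [0,0,0,0,27]
    - [0,0,0,0,30]
    - [0,0,0,0,35]
    - [0,0,0,0,42]
    - [0,0,0,0,50]
    - [0,0,0,0,60]
    - [0,0,0,0,60]
    - [0,0,0,0,60]
    - [0,0,0,0,60]
    - [0,0,0,0,60]

```text
time_s: 18.75
tcp_pos: [0.633, 0.1063, 0.0166]
eef_rot: [180.0, 0.0, -179.1]
contact_force: [-0.1, -0.3, -0.1]
gripper_width: 0.0596
gripper_force: 0.0
```

step_arm:
  plan:
    - [0,0,-0.03,0,60]
    - [0,0,-0.06,0,60]
    - [0,0,-0.12,0,60]
    - [0,0,-0.18,0,60]
    - [0,0,-0.24,0,60]
    - [0.1,0,-0.32,0,60]
    - [0.2,0,-0.4,0,60]
    - [0.35,0,-0.48,0,60]
    - [0.5,0,-0.56,0,60]
    - [0.6,0,-0.6,0,60]
    - [0.7,0,-0.6,0,60]
    - [0.7,0,-0.6,0,60]

```text
time_s: 19.75
tcp_pos: [0.4546, 0.103, 0.1686]
eef_rot: [179.9, 0.1, -179.1]
contact_force: [-1.5, -0.4, -0.8]
gripper_width: 0.0599
gripper_force: 0.0
```

```bash
python3 - <<'E'
from h import *
np.set_printoptions(precision=4,suppress=True)
go(.45,.1,.17,.9)
t=avg("top");s=avg("side");np.savez("d.npz",t=t,s=s)
c=lambda im,x,y,w,h,k:cv2.resize(im[y:y+h,x:x+w,::-1],None,fx=k,fy=k,interpolation=cv2.INTER_CUBIC)
cv2.imwrite("pics/d.png",np.hstack([c(t,235,90,100,120,4),c(s,190,140,100,120,4)]))
E
```

```text
t 19.75 tcp [0.4546 0.103  0.1686] rot [ 179.85    0.11 -179.06] F [-1.5  -0.44 -0.8 ] M [-0.06  0.15 -0.  ] w 0.0599
shares [ 0.0188 -0.0116 -0.0054] turn 0.0007
```

View pics/d.png

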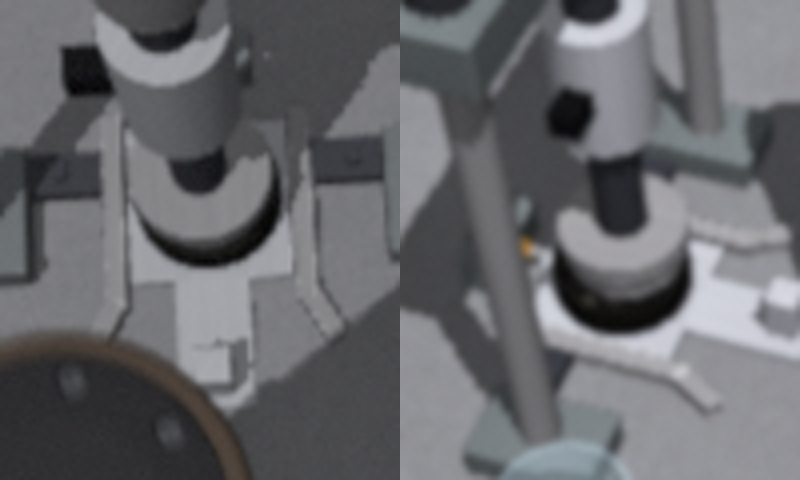

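The carrier lies flat between the rails with its core under the head. The plate's rear edge runs from crop (133,280) to (290,270), and the grip is at (212,362). Its origin is about 69 mm into the frame, and the gripper is clear.

```bash
python3 -c "
from h import *
P=plane('top',np.array([(133,282),(291,271)])/4-.375+np.array((235,90)),.008);print(P,P.mean(0)+[.056,0,0])
print(workorder.close_job())"
```

```text
[[0.70301315 0.16052537 0.008     ]
 [0.70563194 0.05392548 0.008     ]] [0.76032254 0.10722543 0.008     ]
the job is handed in; nothing more can be done
None
```

The job is handed in: the carrier lies flat against the spring tip, core under the head and origin about 70 mm into the frame; I pushed it home with about 17 N at the wrist for over a second, an estimated 10–12 N on the stop, and the gripper is clear.

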